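Run a fingertip along the row of vial stoppers and seat them

TASK

Six sample vials stand in the curved rack with their dark stoppers sticking up: with closed fingertips, follow the row from the vial next to the knobbed post to the other end and gently press each stopper fully home in turn, staying within about 3 cm of the stoppers from the first until the last one is in. Grasp and lift nothing, leave the rack standing where it is, do not disturb the dropper bottle, jar, slide box and beaker, and finish with the hand clear.

Things in the scene. Friction and masses are not known exactly. Their poses are not given: they have to be found in the camera images.
- rack: loose curved white rack, 0.9 kg, at any yaw: half-ring block 40 mm high, radii 73 to 107 mm. Origin: ring centre at bench level; z up. Six glass vials (rims 58 mm above the bench) stand on a 90 mm radius circle about the origin, at -53, -25, 3, 31, 59, 87 degrees from its x axis (counter-clockwise from above)
- rack_knob (a point): centre of the 22 mm steel ball knob, 100 mm above the bench, on the 12 mm steel lifting post at one end of the rack's row (at -87 degrees, radius 90 mm); it marks where the row begins and is not to be used
- stopper1 (a joint): how far stopper 1 has been pushed down, m: starts at 0 to 0.0015 (sticking up about 8 mm over the glass rim), 0.008 is the stop, its head resting on the glass. It takes about 4 N to push, slides straight down and stays where it is left. Stopper 1 is the one next to the knobbed post.
- stopper1_top (a point): centre of the flat round top (25 mm across, head 7 mm thick, dark rubber) of stopper 1; moves down with it: 73 mm above the bench when joint is 0, 65 mm when fully home
- stopper2 (a joint): how far stopper 2 has been pushed down, m: starts at 0 to 0.0015 (sticking up about 8 mm over the glass rim), 0.008 is the stop, its head resting on the glass. It takes about 4 N to push, slides straight down and stays where it is left. Stopper 2 is next along the row after 1.
- stopper2_top (a point): centre of the flat round top (25 mm across, head 7 mm thick, dark rubber) of stopper 2; moves down with it: 73 mm above the bench when joint is 0, 65 mm when fully home
- stopper3 (a joint): how far stopper 3 has been pushed down, m: starts at 0 to 0.0015 (sticking up about 8 mm over the glass rim), 0.008 is the stop, its head resting on the glass. It takes about 4 N to push, slides straight down and stays where it is left. Stopper 3 is next along the row after 2.
- stopper3_top (a point): centre of the flat round top (25 mm across, head 7 mm thick, dark rubber) of stopper 3; moves down with it: 73 mm above the bench when joint is 0, 65 mm when fully home
- stopper4 (a joint): how far stopper 4 has been pushed down, m: starts at 0 to 0.0015 (sticking up about 8 mm over the glass rim), 0.008 is the stop, its head resting on the glass. It takes about 4 N to push, slides straight down and stays where it is left. Stopper 4 is next along the row after 3.
- stopper4_top (a point): centre of the flat round top (25 mm across, head 7 mm thick, dark rubber) of stopper 4; moves down with it: 73 mm above the bench when joint is 0, 65 mm when fully home
- stopper5 (a joint): how far stopper 5 has been pushed down, m: starts at 0 to 0.0015 (sticking up about 8 mm over the glass rim), 0.008 is the stop, its head resting on the glass. It takes about 4 N to push, slides straight down and stays where it is left. Stopper 5 is next along the row after 4.
- stopper5_top (a point): centre of the flat round top (25 mm across, head 7 mm thick, dark rubber) of stopper 5; moves down with it: 73 mm above the bench when joint is 0, 65 mm when fully home
- stopper6 (a joint): how far stopper 6 has been pushed down, m: starts at 0 to 0.0015 (sticking up about 8 mm over the glass rim), 0.008 is the stop, its head resting on the glass. It takes about 4 N to push, slides straight down and stays where it is left. Stopper 6 is next along the row after 5. It is the last, at the end away from the post.
- stopper6_top (a point): centre of the flat round top (25 mm across, head 7 mm thick, dark rubber) of stopper 6; moves down with it: 73 mm above the bench when joint is 0, 65 mm when fully home
- dropper: bystander: small amber glass dropper bottle, 30 mm wide, 60 mm high, on the bench inside the rack's curve; origin at the centre of its underside
- jar: bystander: clear jar, 64 mm wide, 85 mm high; origin at the centre of its underside
- slidebox: bystander: flat grey slide box 85 x 100 x 32 mm; origin at the centre of its underside
- beaker: bystander: open glass beaker, 68 mm wide, 85 mm high; origin at the centre of its underside
Mind the look-alikes: they are no part of the job. There is more than one size of the rack; the job needs the smaller.

How it is judged:
On the way, in this order (a step that is already met when the one before it is completed fails the run):
1. stopper 1 is pressed home (counted from the knobbed post) (value of joint stopper1 above 0.006 m), for 0.1 s.
2. stopper 2 is pressed home, after the ones before it (value of joint stopper2 above 0.006 m), for 0.1 s.
3. stopper 3 is pressed home, after the ones before it (value of joint stopper3 above 0.006 m), for 0.1 s.
4. stopper 4 is pressed home, after the ones before it (value of joint stopper4 above 0.006 m), for 0.1 s.
5. stopper 5 is pressed home, after the ones before it (value of joint stopper5 above 0.006 m), for 0.1 s.
6. stopper 6 is pressed home, after the ones before it (value of joint stopper6 above 0.006 m), for 0.1 s.
At the end, for the whole second after the job is handed in: all six stoppers are within 2 mm of fully home, the rack stands flat and at rest within 25 mm of where it was, and no bystander has moved 20 mm (value of joint each of stopper1, stopper2, stopper3, stopper4, stopper5, stopper6 above 0.006 m and distance of rack from where it was at the start of the episode below 0.025 m and angle between rack's own z axis and vertical below 0.05 rad and linear speed of rack below 0.01 m/s and distance of each of dropper, jar, slidebox, beaker from where it was at the start of the episode below 0.02 m); the robot touches nothing.
It fails at once if the rack is lifted more than 8 mm, or tilted over 0.15 rad (height (world z) of rack above 0.008 m or angle between rack's own z axis and vertical above 0.15 rad).
It fails at once if the rack is shifted more than 25 mm (distance of rack from where it was at the start of the episode above 0.025 m).
It fails at once if a bystander is moved more than 20 mm or tipped (distance of any of dropper, jar, slidebox, beaker from where it was at the start of the episode above 0.02 m or angle between any of dropper, jar, slidebox, beaker's own z axis and vertical above 0.3 rad).
It fails at once if pressing harder than 40 N on the rack or its stoppers (contact force between the fingers and rack above 40 N).
It fails at once if between the first stopper going home and the last, the hand leaves the row (TCP farther than 80 mm from the tops of all the stoppers, that is the fingertips about 60 mm away) (value of joint stopper1 above 0.006 m and not (value of joint stopper6 above 0.006 m) and distance between the grasp point and stopper1_top above 0.08 m and distance between the grasp point and stopper2_top above 0.08 m and distance between the grasp point and stopper3_top above 0.08 m and distance between the grasp point and stopper4_top above 0.08 m and distance between the grasp point and stopper5_top above 0.08 m and distance between the grasp point and stopper6_top above 0.08 m).
It also fails if it takes over 54 s, if anything falls off the work surface, if the arm or the gripper's body presses on something with over 40 N, if the wrist force passes 120 N, or if a joint passes its speed limit or range.

ROBOT

A 7-joint arm with a two-finger parallel gripper is mounted at the origin on the work surface. World frame = base frame: x ahead of the robot, y to its left, z up, the work surface at z = 0. Lengths are in m, angles in rad, forces in N, time in s.
With the tool pointing down it reaches from about 0.425 to 0.925 m from the base axis. Payload 6.8 kg.
Tool frame: the origin (TCP) lies between the finger pads, 19 mm behind the fingertips; this is the grasp point; z points along the fingers, y is the line along which they close (so a half turn about z gives the same grasp; the last joint's range is limited). The gripper opens to 85 mm and grips with 20 to 120 N. Pads are 22 mm wide; open, the fingers measure 114 mm over their backs; the gripper's body (76 mm by 85 mm) begins 54 mm behind the grasp point. The pads swing forward as they close: fully open they stand 13 mm farther back than shut.
Start: joints at [-1.422, 0.477, 0.022, 1.555, -0.011, 1.109, -0.083], TCP at [0.171, 0.653, 0.25] pointing down, gripper open.
Joint ranges: [-2.96, 2.96], [-0.34, 2.1], [-1.41, 1.46], [0.24, 2.44], [-1.37, 4.51], [0.17, 1.92], [-2.96, 2.96]. Speed limits (rad/s): [2.39, 2.39, 3.14, 3.14, 3.14, 3.14, 3.14].

INTERFACE

Orientations are given as a unit quaternion [w, x, y, z].
In Python, from station import * gives the robot as it stands.
- The arm moves only by the tool carry_out, never from a script. Its argument "rows" is text: rows parted by semicolons, each of 4 numbers parted by spaces: the shift along the world's x, y, z in mm, then the turn about the world's z in degrees. In form: dx dy dz yaw; .... A call has 1 to 10 rows; each row shifts and turns the commanded pose from where the row before left it; what a row does not reach is not made up. A row lasts 1/8 s, in which the tool goes at most 62.5 mm and 10.7 degrees, less where a joint would pass 70% of its speed; a pose out of reach is approached as far as the arm can. A call is refused whole if a number of a shift passes 62.5 or a number of a turn 10.7, either way. A call with a gripper value outside its range is refused whole. "claw" is the finger opening in mm, from 0 to 85.4, set as the call begins (left out, the last holds). The fingers move at their own pace and stop on an object; "force" is the grip in N (left out, the last holds). Time passes only in rows, so rows that do not move let the fingers close. It gives the time, the measured TCP pose, the force, the opening and the grip force at its end, in the units of the state.
- get_obs(): the state, without advancing time (a new reading comes with each control period).
- read_camera(name): name is "side" or "top" or "wrist"; returns a dict with "img" (480x640x3 uint8, blue, green, red), "fov_y" (degrees; the focal length in pixels is half the picture's height over the tangent of half this angle, whatever the lens; pixels are square), "cx", "cy" (the principal point, pixels), "distortion" ([k1, k2, p1, p2, k3] as OpenCV has them; the pictures are not rectified), "world_to_cam" (4x4, takes a point from world to camera coordinates). Camera axes: x right, y up, looking along -z (the intrinsics and any distortion apply to the point x, -y, -z); pixel columns grow to the right and rows downward; lengths in m; the calibration is good to about 2 mm. A picture is of the moment at which its call begins. There is no depth.
- hand_in(): hands the job in; it is judged then, once.
Trained networks look in the newest picture that a camera, given by its name, has taken for a name from the list of things; names that differ only in an ending like _2 or _b are one class to them, and where a whole thing is asked for, a point or a joint stands for the part that bears it (a point fixed in the world has none). Each returns a list of dicts, best first, with "confidence" (0 to 1); they miss things now and then, are a little off and sometimes report something else, mostly with a low value. They report only what shows in the picture. A call takes as long as a camera call. They do not tell look-alikes from the thing itself.
- recognise(camera, thing): "centre" ([column, row] in pixels, amid what is visible of it).
- outline_of(camera, thing): "pixels" (480x640 bool, what is visible of it) and "centre" ([column, row] in pixels, amid what is visible of it).
- place_of(camera, thing): "centre" ([column, row] in pixels: a listed point, or the origin of a listed thing).
The state is a dict: "t": time; "q": joint angles; "joint_vel": joint speeds; "joint_torque": joint torques, N m; "eef_pos": TCP position; "tool_rot": TCP orientation; "contact_force": force on the tool from outside, world axes, zero at the start; "torque": the same for the moment, N m; "gripper_width": opening from 0.0 (shut) to 1.0 (fully open); "grasp_force": force on a finger pad.
Only numpy, scipy, OpenCV 4.12 (cv2) and the standard library are available. Lean on these libraries where they do the work, as an engineer would, in place of code of your own. Each camera call takes 0.05 s, during which the arm holds its last target. There are 200 camera calls.

## Working session

There is one attempt and no reset: what is moved stays moved. The work goes in short steps, Python scripts to look and compute and a tool call to move; the robot and the scene stay as the last step left them, time stands still between calls to the robot, and variables do not carry over. Pictures are saved under pics/ and viewed, at most 10 in all, crops included, and the job is handed in when it is done.

Besides the shell and the picture viewer there is one more tool, called after "Request:" as name(argument=value, ...) on one line, values as JSON. carry_out: Moves the arm, as the interface text tells. Its arguments: {"type":"object","properties":{"rows":{"type":"string"},"claw":{"type":"number"},"force":{"type":"number"}},"required":["rows"]}

```bash
mkdir -p pics; cat > h.py <<'E'
from station import *
import numpy as np, cv2
def K(c):
    f=240/np.tan(np.radians(c["fov_y"])/2)
    return np.array([[f,0,c["cx"]],[0,f,c["cy"]],[0,0,1]]),np.array(c["distortion"],float)
def ray(c,px):
    k,d=K(c); u=cv2.undistortPoints(np.array([[px]],float),k,d)[0,0]
    M=np.array(c["world_to_cam"]); R=M[:3,:3]; o=-R.T@M[:3,3]
    return o,R.T@np.array([u[0],-u[1],-1])
def at_z(c,px,z):
    o,r=ray(c,px); return o+r*(z-o[2])/r[2]
def proj(c,P):
    k,d=K(c); M=np.array(c["world_to_cam"]); p=np.atleast_2d(P)@M[:3,:3].T+M[:3,3]
    p=p*[1,-1,-1]; return cv2.projectPoints(p,np.zeros(3),np.zeros(3),k,d)[0][:,0]
E
python3 - <<'E'
from h import *
for n in ["top","side"]:
    c=read_camera(n); cv2.imwrite(f"pics/{n}0.png",c["img"])
    for t in ["rack","rack_knob"]+[f"stopper{i}_top" for i in range(1,7)]+["dropper","jar","slidebox","beaker"]:
        z=0.1 if "knob" in t else 0.072 if "top" in t else 0
        print(n,t,[(np.round(r["centre"]).tolist(),round(r["confidence"],2),at_z(c,r["centre"],z)[:2].round(3).tolist()) for r in place_of(n,t)[:4]])
E
```

```text
top rack [([333.0, 242.0], 0.54, [0.494, -0.013])]
top rack_knob [([286.0, 233.0], 0.97, [0.507, 0.081]), ([371.0, 355.0], 0.87, [0.266, -0.088])]
top stopper1_top [([400.0, 364.0], 0.51, [0.242, -0.15]), ([314.0, 243.0], 0.46, [0.488, 0.026])]
top stopper2_top [([331.0, 243.0], 0.45, [0.489, -0.009]), ([432.0, 364.0], 0.45, [0.242, -0.217])]
top stopper3_top [([454.0, 348.0], 0.59, [0.274, -0.262]), ([351.0, 224.0], 0.56, [0.529, -0.049])]
top stopper4_top [([360.0, 201.0], 0.65, [0.575, -0.068]), ([469.0, 323.0], 0.49, [0.326, -0.293])]
top stopper5_top [([357.0, 185.0], 0.56, [0.608, -0.062]), ([470.0, 293.0], 0.56, [0.387, -0.293]), ([182.0, 261.0], 0.54, [0.45, 0.301])]
top stopper6_top [([452.0, 264.0], 0.71, [0.447, -0.258]), ([345.0, 167.0], 0.4, [0.645, -0.036])]
top dropper [([315.0, 202.0], 0.48, [0.581, 0.027])]
top jar [([187.0, 191.0], 0.63, [0.606, 0.311]), ([346.0, 223.0], 0.49, [0.534, -0.042])]
top slidebox [([285.0, 233.0], 0.65, [0.513, 0.093]), ([178.0, 263.0], 0.63, [0.445, 0.329]), ([356.0, 201.0], 0.58, [0.582, -0.063]), ([317.0, 203.0], 0.43, [0.579, 0.022])]
[... 437 characters left out ...]
, 0.56, [0.267, -0.313])]
side stopper4_top [([300.0, 244.0], 0.64, [0.567, -0.065]), ([405.0, 194.0], 0.62, [0.324, -0.364])]
side stopper5_top [([381.0, 193.0], 0.47, [0.388, -0.367]), ([280.0, 244.0], 0.42, [0.609, -0.058]), ([348.0, 411.0], 0.42, [0.44, 0.379])]
side stopper6_top [([364.0, 197.0], 0.43, [0.434, -0.335]), ([260.0, 250.0], 0.41, [0.645, -0.028])]
side dropper [([290.0, 295.0], 0.77, [0.576, 0.027])]
side jar [([242.0, 390.0], 0.83, [0.608, 0.289]), ([317.0, 248.0], 0.16, [0.541, -0.178])]
side slidebox [([316.0, 267.0], 0.74, [0.535, -0.09]), ([350.0, 413.0], 0.6, [0.439, 0.317]), ([257.0, 251.0], 0.2, [0.686, -0.153])]
side beaker [([310.0, 225.0], 0.59, [0.576, -0.305])]
```

```bash
python3 -c "
import cv2;import numpy as np
a=cv2.imread('pics/top0.png');b=cv2.imread('pics/side0.png')
"; ls pics
```

```text
side0.png
top0.png
```

View pics/top0.png

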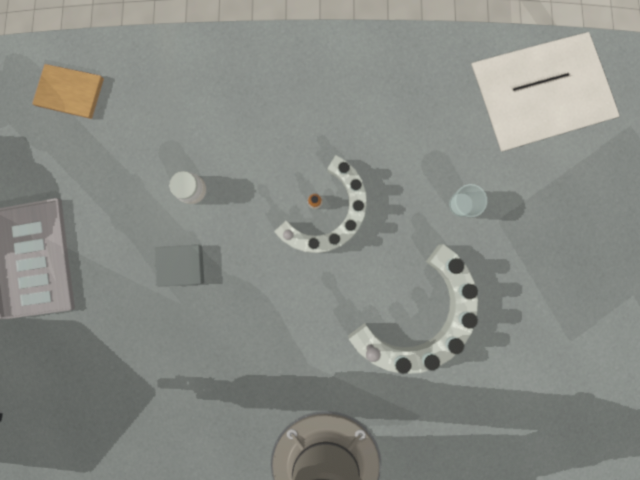

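View pics/side0.png

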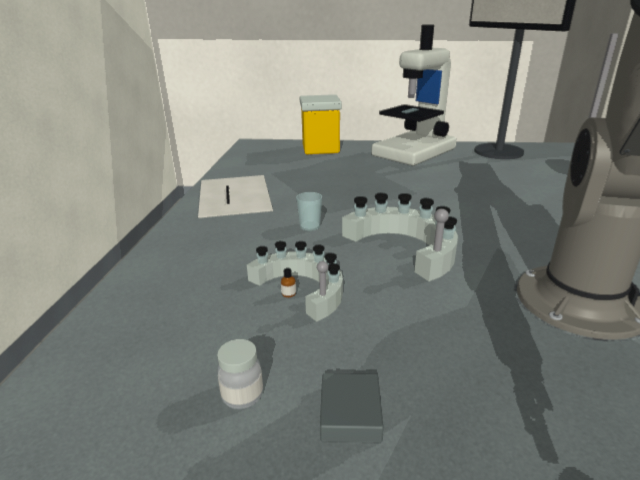

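The top view shows the small rack, with its knob at (286,233) and stoppers at (314,243), (334,239), (351,224), (358,205), (356,184) and (344,167). The dropper is at (315,200). The larger look-alike rack is at lower right, so I leave that one alone. Next I fit the pose of the small rack.

```bash
cat > fit.py <<'E'
from h import *
from scipy.optimize import least_squares
A=np.radians([-53,-25,3,31,59,87])
def tops(x,z=.0725): return np.c_[x[0]+.09*np.cos(A+x[2]),x[1]+.09*np.sin(A+x[2]),np.full(6,z)]
def blobs(c,guess,rad=9,thr=60):
    g=c["img"].max(2); m=(g<thr).astype(np.uint8)
    n,l,s,ce=cv2.connectedComponentsWithStats(m)
    out=[]
    for p in guess:
        d=np.hypot(*(ce[1:]-p).T); d[s[1:,4]<15]=99; i=d.argmin(); out.append(ce[1+i] if d[i]<rad else [np.nan]*2)
    return np.array(out)
E
python3 - <<'E'
from fit import *
c=read_camera("top"); s=read_camera("side")
gt=[(314,243),(334,239),(351,224),(358,205),(356,184),(344,167)]
bt=blobs(c,gt); print(bt.round(1).tolist())
ps=[]
for i in range(6):
    r=place_of("side",f"stopper{i+1}_top")
    g=np.array([(334,266),(332,255),(317,247),(300,244),(280,244),(260,250)][i])
    r=[q["centre"] for q in r if np.hypot(*(np.array(q["centre"])-g))<6]; ps.append(r[0] if r else [np.nan]*2)
ps=np.array(ps)
for nm,z in (("top",.0705),("side",.0725),("both",None)):
    def f(x):
        e=[]
        if nm!="side": e.append((proj(c,tops(x,.071))-bt).ravel())
        if nm!="top": e.append((proj(s,tops(x))-ps).ravel())
        return np.nan_to_num(np.concatenate(e))
    r=least_squares(f,[.58,.02,-1.4],loss="soft_l1")
    print(nm,r.x.round(4),np.degrees(r.x[2]).round(1),f(r.x).round(1).tolist())
print(tops(r.x).round(4).tolist())
# height from two views
for i in range(6):
    o1,d1=ray(c,bt[i]);o2,d2=ray(s,ps[i]);t=np.linalg.lstsq(np.c_[d1,-d2],o2-o1,rcond=None)[0];print(((o1+d1*t[0]+o2+d2*t[1])/2).round(3))
o=get_obs();print(o["eef_pos"],o["tool_rot"],o["t"])
E
```

```text
[[nan, nan], [nan, nan], [nan, nan], [358.2, 205.1], [355.6, 184.1], [343.7, 167.2]]
top [ 0.5778  0.0255 -2.2369] -128.2 [0.0, 0.0, 0.0, 0.0, 0.0, 0.0, 0.0, 0.1, 0.1, 0.1, -0.1, -0.2]
side [ 0.5738  0.0186 -2.1828] -125.1 [-0.2, 0.1, -0.8, -0.1, 1.5, -0.6, 0.0, 0.0, -2.1, 3.7, 2.0, -0.3]
both [ 0.5732  0.0219 -2.1762] -124.7 [0.0, 0.0, 0.0, 0.0, 0.0, 0.0, 2.0, -0.4, 0.9, -0.1, -0.4, 0.3, -0.0, 0.8, -0.8, 0.6, 1.3, 0.0, 0.0, 0.0, -2.4, 4.4, 1.7, 0.6]
[[0.4833, 0.0182, 0.0725], [0.4955, -0.0236, 0.0725], [0.526, -0.0547, 0.0725], [0.5675, -0.068, 0.0725], [0.6103, -0.0602, 0.0725], [0.6445, -0.0332, 0.0725]]
 ** On entry to DLASCL parameter number  4 had an illegal value
 ** On entry to DLASCL parameter number  4 had an illegal value
 ** On entry to DLASCL parameter number  4 had an illegal value
 ** On entry to DLASCL parameter number  4 had an illegal value
 ** On entry to DLASCL parameter number  5 had an illegal value
 ** On entry to DLASCL parameter number  4 had an illegal valueTraceback (most recent call last):
  File "<stdin>", line 22, in <module>
    x, resids, rank, s = _umath_linalg.lstsq(a, b, rcond,
                         ~~~~~~~~~~~~~~~~~~~^^^^^^^^^^^^^
                                             signature=signature)
                                             ^^^^^^^^^^^^^^^^^^^^
    raise LinAlgError("SVD did not converge in Linear Least Squares")
numpy.linalg.LinAlgError: SVD did not converge in Linear Least Squares
```

Request:
carry_out(rows="34 -53 5 0;34 -53 5 0;34 -53 5 0;34 -53 5 0;34 -53 5 0;34 -53 5 0;34 -53 5 0;34 -53 5 0;34 -53 5 0;34 -53 5 0", claw=0)

```text
t: 2.95
eef_pos: [0.5087, 0.1267, 0.3001]
tool_rot: [0.0, 0.128, 0.992, 0.0]
contact_force: [0.7, 0.3, -0.1]
gripper_width: -0.002
grasp_force: 0.0
```

Request:
carry_out(rows="20 -53 0 0;20 -50 0 0;0 0 0 0;0 0 0 0")

```text
t: 3.45
eef_pos: [0.5477, 0.026, 0.2994]
tool_rot: [-0.0, 0.128, 0.992, 0.0]
contact_force: [0.2, 0.1, 1.5]
gripper_width: 0.0
grasp_force: 0.0
```

```bash
python3 - <<'E'
from h import *
c=read_camera("wrist"); cv2.imwrite("pics/w1.png",c["img"])
o=get_obs(); print(o)
from fit import tops
print(proj(c,tops([.5732,.0219,-2.176])).round().tolist())
for i in range(1,7): print(i,[(np.round(r["centre"]).tolist(),round(r["confidence"],2)) for r in place_of("wrist",f"stopper{i}_top")])
print([(np.round(r["centre"]).tolist(),round(r["confidence"],2)) for r in place_of("wrist","rack_knob")])
E
```

```text
{'t': 3.5, 'q': array([-0.51186675,  0.22829353,  0.41771882,  1.82419758, -0.10345223,
        1.11055277,  1.25786828]), 'joint_vel': array([-0.01192336, -0.00123793, -0.0087661 ,  0.0004931 ,  0.00189862,
       -0.0006398 ,  0.00124639]), 'joint_torque': array([ 1.10794365e+00, -3.98748958e+01,  4.12215248e+00, -2.80684751e+01,
        8.71212361e-02, -5.11970138e-03,  1.09280722e-03]), 'eef_pos': array([0.5475731 , 0.02678318, 0.29937408]), 'tool_rot': array([-2.16850977e-04,  1.27266985e-01,  9.91868423e-01,  3.15836245e-04]), 'contact_force': array([ 0.09330578, -0.11836691, -0.5527486 ]), 'torque': array([ 0.01196862, -0.02366768, -0.0767529 ]), 'grasp_force': 0.0, 'gripper_width': -0.002305189332450927}
[[286.0, 134.0], [242.0, 161.0], [219.0, 204.0], [220.0, 251.0], [242.0, 291.0], [280.0, 316.0]]
1 [([295.0, 139.0], 0.76), ([253.0, 160.0], 0.32)]
2 [([254.0, 161.0], 0.92)]
3 [([232.0, 204.0], 0.7)]
4 [([226.0, 247.0], 0.65)]
5 [([242.0, 294.0], 0.63)]
6 [([281.0, 317.0], 0.77)]
[([365.0, 144.0], 0.66)]
```

View pics/w1.png

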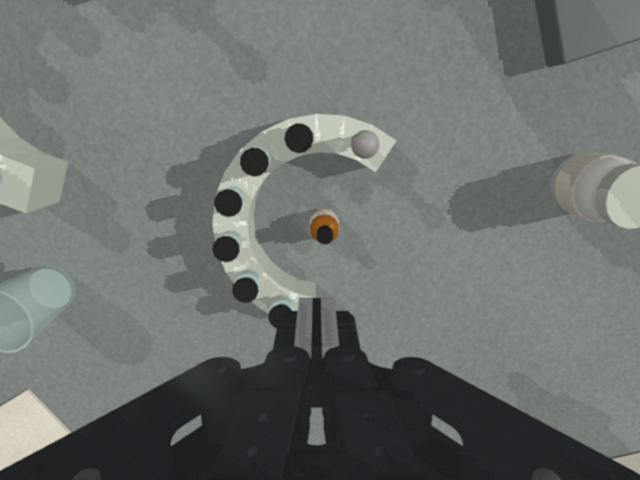

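The wrist view shows stoppers 1 to 5 at (299,138), (254,161), (228,202), (226,248) and (245,290). Stopper 6 is half hidden by the fingers at (280,316), and the knob is at (365,144). I refine the fit with these.

```bash
python3 - <<'E'
from fit import *
c=read_camera("wrist"); t=read_camera("top")
M=np.array(c["world_to_cam"]); print("cam",-M[:3,:3].T@M[:3,3])
g=[(299,138),(254,161),(228,202),(226,248),(245,290)]
b=blobs(c,g,8,50); print(b.round(1).tolist())
bt=np.array([(314.,243),(334,239),(350.8,224.5),(358.2,205.1),(355.6,184.1),(343.7,167.2)])
fw=lambda x,z=.0715:(proj(c,tops(x,z)[:5])-b).ravel()
ft=lambda x:(proj(t,tops(x,.0705))-bt).ravel()
for nm,f in (("wrist",lambda x:fw(x[:3])),("wrist+z",lambda x:fw(x[:3],x[3])),("top",lambda x:ft(x[:3])),("all",lambda x:np.r_[fw(x),2*ft(x)])):
    r=least_squares(lambda x:np.nan_to_num(f(x)),[.575,.022,-2.2]+([.07] if nm=="wrist+z" else []),loss="soft_l1"); print(nm,r.x.round(4),f(r.x).round(1).tolist())
print(tops(r.x).round(4).tolist())
E
```

```text
cam [0.47615561 0.04693418 0.42289803]
[[298.4, 137.7], [253.7, 161.3], [227.6, 202.2], [225.1, 248.3], [244.5, 289.5]]
wrist [ 0.5784  0.0262 -2.2408] [0.4, -0.7, 0.1, -0.3, -0.2, 0.1, -0.3, 0.6, -0.1, 0.4]
wrist+z [ 0.5789  0.0256 -2.2409  0.0687] [0.0, -0.2, 0.1, 0.1, 0.0, 0.1, -0.1, 0.2, -0.0, -0.2]
top [ 0.5781  0.0254 -2.2374] [-0.3, 0.3, 0.4, -0.3, -0.2, 0.3, 0.1, -0.0, 0.1, 0.0, -0.1, -0.3]
all [ 0.5784  0.0258 -2.2412] [0.0, -0.6, -0.3, -0.2, -0.6, 0.2, -0.7, 0.6, -0.5, 0.5, -1.4, 0.3, 0.2, -0.9, -1.1, 0.6, -0.3, -0.0, -0.0, 0.1, -0.3, -0.7]
[[0.4884, 0.028, 0.0725], [0.4979, -0.0145, 0.0725], [0.5263, -0.0476, 0.0725], [0.5668, -0.0635, 0.0725], [0.6101, -0.0585, 0.0725], [0.6459, -0.0338, 0.0725]]
```

Request:
carry_out(rows="-7 0 -15 -10;-7 0 -15 -10;-7 0 -15 -10;-7 0 -15 -10;-7 0 -15 -10;-7 0 -15 -10;-7 0 -15 -10;-5 0 -15 -10;-5 0 -15 -10;0 0 0 0")

```text
t: 5.2
eef_pos: [0.4879, 0.0255, 0.1637]
tool_rot: [-0.0, 0.791, 0.611, -0.001]
contact_force: [0.4, 0.4, -0.3]
gripper_width: -0.0
grasp_force: 0.0
```

Request:
carry_out(rows="0 0 0 0;0 0 0 0")

```text
t: 5.45
eef_pos: [0.4896, 0.0255, 0.1652]
tool_rot: [0.0, 0.791, 0.611, 0.001]
contact_force: [-0.0, 0.1, 0.4]
gripper_width: 0.002
grasp_force: 0.0
```

```bash
python3 - <<'E'
from fit import *
c=read_camera("wrist"); cv2.imwrite("pics/w2.png",c["img"])
o=get_obs(); print(o["t"],o["eef_pos"],o["tool_rot"],o["contact_force"],o["q"].round(2))
print(proj(c,tops([.5784,.0258,-2.2412])).round().tolist())
print(proj(c,[o["eef_pos"]-[0,0,.019]]))
E
```

```text
5.5 [0.48944134 0.02550164 0.16506519] [1.76875696e-04 7.91416723e-01 6.11276664e-01 6.16064206e-04] [-0.12312828 -0.30285325  0.98318303] [-0.72  0.33  0.66  2.11 -0.28  0.79 -0.14]
[[311.0, 256.0], [345.0, 318.0], [402.0, 355.0], [471.0, 361.0], [540.0, 338.0], [596.0, 288.0]]
[[313.12832358 323.39323367]]
```

View pics/w2.png

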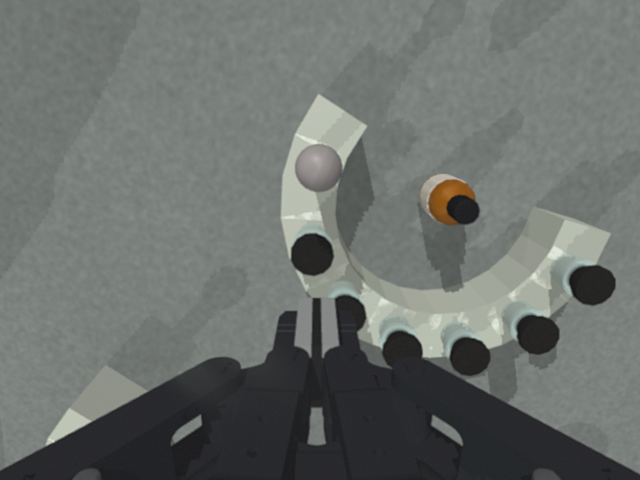

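The wrist view matches the fit to 2 px: stopper 1 is at (312,254), and the tips come forward to (320,300). Next I come down over stopper 1.

Request:
carry_out(rows="-1 2 -10 0;0 0 -15 0;0 0 -15 0;0 0 -15 0;0 0 -10 0;0 0 -3 0;0 0 0 0;0 0 0 0")

```text
t: 6.5
eef_pos: [0.4882, 0.0275, 0.0969]
tool_rot: [0.0, 0.792, 0.611, 0.0]
contact_force: [-0.5, -0.5, -0.1]
gripper_width: -0.0
grasp_force: 0.0
```

Request:
carry_out(rows="0 0 -2 0;0 0 -2 0;0 0 -2 0;0 0 -2 0;0 0 0 0;0 0 0 0")

```text
t: 7.25
eef_pos: [0.4878, 0.0274, 0.0884]
tool_rot: [0.0, 0.792, 0.611, -0.0]
contact_force: [0.4, 0.1, 0.8]
gripper_width: 0.001
grasp_force: 0.0
```

Request:
carry_out(rows="0 0 -2 0;0 0 -1 0;0 0 -1 0;0 0 -1 0;0 0 0 0")

```text
t: 7.88
eef_pos: [0.4878, 0.0274, 0.0837]
tool_rot: [-0.0, 0.792, 0.611, 0.0]
contact_force: [-2.3, -0.3, 8.5]
gripper_width: 0.0
grasp_force: 4.2
```

Request:
carry_out(rows="0 0 -1 0;0 0 0 0")

```text
t: 8.12
eef_pos: [0.4879, 0.0274, 0.0836]
tool_rot: [-0.001, 0.792, 0.611, 0.0]
contact_force: [-7.1, -0.7, 21.9]
gripper_width: 0.0
grasp_force: 10.9
```

Request:
carry_out(rows="0 0 8 0;0 0 8 0;5 -21 0 0;5 -21 0 0;0 0 0 0;0 0 -6 0;0 0 -3 0;0 0 -2 0;0 0 -2 0;0 0 0 0")

```text
t: 9.38
eef_pos: [0.4977, -0.0144, 0.0852]
tool_rot: [0.0, 0.792, 0.611, -0.0]
contact_force: [-0.1, -0.1, 1.0]
gripper_width: 0.001
grasp_force: 0.0
```

Request:
carry_out(rows="0 0 -1 0;0 0 -1 0;0 0 0 0")

```text
t: 9.75
eef_pos: [0.4978, -0.0146, 0.0837]
tool_rot: [-0.0, 0.792, 0.611, 0.0]
contact_force: [-2.6, 2.0, 6.9]
gripper_width: 0.0
grasp_force: 3.7
```

Request:
carry_out(rows="0 0 -0.5 0;0 0 0 0")

```text
t: 10.0
eef_pos: [0.4978, -0.0146, 0.0837]
tool_rot: [-0.0, 0.792, 0.611, 0.0]
contact_force: [-3.5, 1.7, 14.0]
gripper_width: 0.001
grasp_force: 7.0
```

Request:
carry_out(rows="0 0 8 0;0 0 8 0;14 -16 0 0;14 -17 0 0;0 0 0 0;0 0 -6 0;0 0 -3 0;0 0 -2 0;0 0 -2 0;0 0 0 0")

```text
t: 11.25
eef_pos: [0.5258, -0.0473, 0.0857]
tool_rot: [0.0, 0.792, 0.611, -0.0]
contact_force: [0.0, 0.0, 0.8]
gripper_width: 0.001
grasp_force: 0.0
```

Request:
carry_out(rows="0 0 -1 0;0 0 -1 0;0 0 -0.5 0;0 0 0 0")

```text
t: 11.75
eef_pos: [0.526, -0.0476, 0.0838]
tool_rot: [0.0, 0.792, 0.611, 0.0]
contact_force: [-1.9, 0.2, 7.5]
gripper_width: 0.003
grasp_force: 3.3
```

Request:
carry_out(rows="0 0 -0.5 0;0 0 0 0")

```text
t: 12.0
eef_pos: [0.526, -0.0476, 0.0837]
tool_rot: [-0.0, 0.792, 0.611, 0.0]
contact_force: [-3.5, 1.4, 11.2]
gripper_width: 0.002
grasp_force: 6.1
```

Request:
carry_out(rows="0 0 8 0;0 0 8 0;20 -8 0 0;21 -8 0 0;0 0 0 0;0 0 -6 0;0 0 -3 0;0 0 -2 0;0 0 -2 0;0 0 0 0")

```text
t: 13.25
eef_pos: [0.5669, -0.0635, 0.0858]
tool_rot: [0.0, 0.792, 0.611, 0.0]
contact_force: [-0.0, 0.6, -0.5]
gripper_width: -0.002
grasp_force: 0.0
```

Request:
carry_out(rows="0 0 -1 0;0 0 -1 0;0 0 -0.5 0;0 0 0 0")

```text
t: 13.75
eef_pos: [0.5673, -0.0636, 0.0838]
tool_rot: [0.0, 0.792, 0.611, 0.0]
contact_force: [-1.2, -0.2, 5.8]
gripper_width: 0.0
grasp_force: 2.6
```

s5 is next: dx 43, dy +5.

Request:
carry_out(rows="0 0 -0.7 0;0 0 0 0")

```text
t: 14.0
eef_pos: [0.5673, -0.0636, 0.0837]
tool_rot: [0.0, 0.792, 0.611, 0.001]
contact_force: [-3.1, 0.1, 11.8]
gripper_width: 0.0
grasp_force: 5.9
```

Request:
carry_out(rows="0 0 8 0;0 0 8 0;21 3 0 0;22 2 0 0;0 0 0 0;0 0 -6 0;0 0 -3 0;0 0 -2 0;0 0 -2 0;0 0 0 0")

```text
t: 15.25
eef_pos: [0.6096, -0.0586, 0.0855]
tool_rot: [-0.0, 0.792, 0.611, -0.0]
contact_force: [0.5, -0.4, 0.5]
gripper_width: -0.001
grasp_force: 0.0
```

Request:
carry_out(rows="0 0 -1 0;0 0 -1 0;0 0 -0.7 0;0 0 0 0")

```text
t: 15.75
eef_pos: [0.61, -0.0585, 0.0838]
tool_rot: [-0.0, 0.792, 0.611, 0.0]
contact_force: [-3.5, 0.4, 9.3]
gripper_width: -0.001
grasp_force: 4.7
```

s6 is last: dx 36, dy +25.

Request:
carry_out(rows="0 0 -0.5 0;0 0 0 0")

```text
t: 16.0
eef_pos: [0.61, -0.0585, 0.0837]
tool_rot: [-0.0, 0.792, 0.611, 0.0]
contact_force: [-4.7, 0.4, 13.5]
gripper_width: -0.0
grasp_force: 6.8
```

Request:
carry_out(rows="0 0 8 0;0 0 8 0;18 12 0 0;18 13 0 0;0 0 0 0;0 0 -6 0;0 0 -3 0;0 0 -2 0;0 0 -2 0;0 0 0 0")

```text
t: 17.25
eef_pos: [0.6458, -0.0338, 0.0853]
tool_rot: [0.0, 0.792, 0.611, 0.0]
contact_force: [0.1, 0.7, 0.4]
gripper_width: 0.001
grasp_force: 0.0
```

Request:
carry_out(rows="0 0 -1 0;0 0 -1 0;0 0 -0.7 0;0 0 -0.5 0;0 0 0 0")

```text
t: 17.88
eef_pos: [0.6461, -0.0335, 0.0838]
tool_rot: [-0.0, 0.792, 0.611, 0.0]
contact_force: [-4.9, 0.1, 13.3]
gripper_width: -0.0
grasp_force: 6.9
```

All six measure home at the same height. I lift clear and take a look before handing in.

Request:
carry_out(rows="0 0 10 0;0 0 20 0;0 0 30 0;-10 0 40 0;-20 0 40 0;-20 0 40 0;-20 0 0 0;0 0 0 0;0 0 0 0")

```text
t: 19.0
eef_pos: [0.5764, -0.0331, 0.2626]
tool_rot: [0.0, 0.792, 0.611, 0.0]
contact_force: [0.7, -0.8, -0.3]
gripper_width: 0.001
grasp_force: 0.0
```

```bash
python3 - <<'E'
from h import *
c=read_camera("side"); cv2.imwrite("pics/s9.png",cv2.resize(c["img"][200:340,200:400],None,fx=4,fy=4,interpolation=cv2.INTER_CUBIC))
o=get_obs(); print(o["t"],o["eef_pos"],o["contact_force"])
E
```

```text
19.05 [ 0.57645178 -0.0332535   0.26233716] [-1.27001514 -0.6574307   0.34095729]
```

View pics/s9.png

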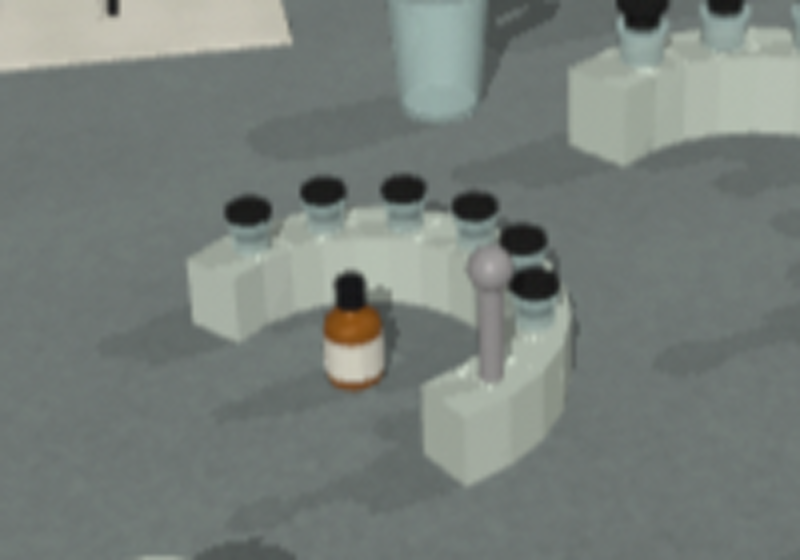

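In the crop all six stopper heads rest on the glass, from (534,285) round to (248,210). The rack and the dropper (352,335) are undisturbed and the hand is clear.

```bash
python3 -c "
from station import *
print(hand_in())"
```

```text
the job is handed in; nothing more can be done
None
```

I pressed all six stoppers home in order, starting from the knobbed post, and handed the job in at about 19 s; the highest force I read was about 22 N, the last picture showed rack and dropper in place with the hand clear, and hand-in returned no verdict.

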